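Riddle the slugs out and tip the forgings into the crate

TASK

Pick up the sieve basket and shake it over the round scrap pan until all four small slugs have dropped through the mesh into the pan with the three forged parts still in the basket. Then tip the three parts over the basket's open lip into the wooden crate, and stand the empty basket upright back in the middle of its steel plate and let go. Leave the other things on the bench undisturbed.

Things in the scene. Friction and masses are not known exactly. Their poses are not given: they have to be found in the camera images.
- basket: Loose sieve basket of bare steel sheet and wire, 0.38 kg empty, 0.8 kg loaded. 211 mm long (x -99 to +112), 159 mm wide (y), 66 mm high walls (4 mm thick) on three sides; +x is the open pouring end. A bail with a bar grip crosses over the middle. Origin: in the plane of its feet (lower edges of the long sides), directly below the grip; z up. Forged parts cannot pass its mesh.
- basket_grip (a point): Centre of the grip: a straight wooden bar along the basket's y, 112 mm above its underside, 24 mm thick between two flats, 30 mm deep, 152 mm clear between the uprights. The flats are raked 25 degrees: the bar's top leans to the basket's walled end (-x). With the basket level, fingers pointing down and 25 degrees towards the basket's +x, closing across the bar, take them squarely. Axes as basket's.
- basket_lip (a point): Middle of the outer edge of the pouring lip, 110 mm along +x and 26 mm above the basket's origin. The lip is 25 mm long and rises outwards at 20 degrees across the open end.
- basket_mesh (a point): Middle of the sieve mesh, the rear part of the basket's floor (basket x -95 to 25 mm, z = 18 mm): 6 mm round wires, square openings 24 mm wide, which slugs pass and the forged parts do not. The mesh is open below.
- basket_apron (a point): Middle of the plain apron, floor without openings between mesh and lip (basket x 25 to 85 mm, z = 18 mm). Slugs stay on it while the basket is level and still; with the basket tilted back (walled end down) and shaken they slide back onto the mesh.
- rest: Fixed flat bare steel plate on which the basket stands at the start, 250 (x) x 200 (y) x 12 mm. Origin: centre of its underside, on the bench.
- pan: Fixed round open aluminium scrap pan, 210 mm across outside at the bottom, 260 mm at the rim, 45 mm high, inner floor 4 mm up, wall 3 mm. Origin: centre of its underside.
- crate: Fixed open wooden crate, 270 (x) x 240 (y) x 55 mm high, walls 9 mm, inner floor 9 mm up. Origin: centre of its underside.
- angle: Forged dark steel angle bracket: base 70 x 36 x 6 mm with one upright leg, 36 mm high, at its -x end. It starts lying on the basket's wire mesh, base down. About 120 g. Origin: centre of its base's underside; x along the base, y across it.
- saddle: Forged dark steel saddle clip (U): base 64 x 36 x 6 mm with an upright ear, 26 mm high, at each end. It starts lying on the basket's wire mesh, base down. About 120 g. Origin: centre of its base's underside; x along the base, y across it.
- foot: Forged dark steel foot: base 74 x 36 x 6 mm with a round boss, 24 mm across, in its middle, 26 mm high overall. It starts lying on the basket's wire mesh, base down. About 120 g. Origin: centre of its base's underside; x along the base, y across it.
- slug0: a round forged steel slug punched out of hot bar, 16 mm diameter, 11 mm high, 16 g (one of four, all alike); it starts standing flat on the basket's plain apron. Origin: centre of its underside.
- slug1: a round forged steel slug punched out of hot bar, 16 mm diameter, 11 mm high, 16 g (one of four, all alike); it starts standing flat on the basket's plain apron. Origin: centre of its underside.
- slug2: a round forged steel slug punched out of hot bar, 16 mm diameter, 11 mm high, 16 g (one of four, all alike); it starts standing flat on the basket's plain apron. Origin: centre of its underside.
- slug3: a round forged steel slug punched out of hot bar, 16 mm diameter, 11 mm high, 16 g (one of four, all alike); it starts standing flat on the basket's plain apron. Origin: centre of its underside.
- hammer: Bystander: hand hammer, 260 mm, lying. Origin: near the middle of its underside.
- spanner: Bystander: spanner, 180 mm, lying. Origin: near the middle of its underside.
- tin: Bystander: upright closed steel can, 68 mm across, 90 mm high. Origin: near the middle of its underside.
- swage: Bystander: square steel swage block 60 x 60 x 45 mm with a 22 mm stub on top, 95 mm high overall. Origin: near the middle of its underside.
- tongs: Bystander: blacksmith's tongs, about 270 mm, lying flat. Origin: near the middle of its underside.
- wirebrush: Bystander: hand brush, lying. Origin: near the middle of its underside.
Mind the look-alikes: they are no part of the job. Leave any red look-alike of the angle alone. Leave any turquoise look-alike of the foot alone.

How it is judged:
On the way, in this order (a step that is already met when the one before it is completed fails the run):
1. all four slugs are in the scrap pan while the three forged parts are still in the basket (horizontal distance between each of slug0, slug1, slug2, slug3 and pan below 0.128 m and height (world z) of each of slug0, slug1, slug2, slug3 below 0.05 m and x of angle in the frame of basket between -0.1 and 0.11 m and y of angle in the frame of basket between -0.08 and 0.08 m and z of angle in the frame of basket between 0.005 and 0.07 m and x of saddle in the frame of basket between -0.1 and 0.11 m and y of saddle in the frame of basket between -0.08 and 0.08 m and z of saddle in the frame of basket between 0.005 and 0.07 m and x of foot in the frame of basket between -0.1 and 0.11 m and y of foot in the frame of basket between -0.08 and 0.08 m and z of foot in the frame of basket between 0.005 and 0.07 m), for 0.2 s.
2. the basket is tipped more than 35 degrees with its lip over the crate (angle between basket's own z axis and vertical above 0.61 rad and horizontal distance between basket_lip and crate below 0.16 m), for 0.1 s.
3. the three forged parts are in the crate (x of angle in the frame of crate between -0.127 and 0.127 m and y of angle in the frame of crate between -0.112 and 0.112 m and z of angle in the frame of crate between 0 and 0.06 m and x of saddle in the frame of crate between -0.127 and 0.127 m and y of saddle in the frame of crate between -0.112 and 0.112 m and z of saddle in the frame of crate between 0 and 0.06 m and x of foot in the frame of crate between -0.127 and 0.127 m and y of foot in the frame of crate between -0.112 and 0.112 m and z of foot in the frame of crate between 0 and 0.06 m), for 0.2 s.
At the end, for the whole second after the job is handed in: All four slugs in the pan; all three parts in the crate; the basket upright (within 4.5 degrees) standing on its plate, its origin within 40 mm of the plate's centre, released; everything at rest (all of step 3 and horizontal distance between each of slug0, slug1, slug2, slug3 and pan below 0.128 m and height (world z) of each of slug0, slug1, slug2, slug3 below 0.05 m and horizontal distance between basket and rest below 0.04 m and height (world z) of basket below 0.022 m and angle between basket's own z axis and vertical below 0.08 rad and linear speed of each of slug0, slug1, slug2, slug3, angle, saddle, foot, basket below 0.03 m/s); the robot touches nothing.
It fails at once if a bystander is shifted more than 30 mm or tipped over (distance of any of hammer, spanner, tin, swage, tongs, wirebrush from where it was at the start of the episode above 0.03 m or angle between any of tin, swage's own z axis and vertical above 0.5 rad).
It also fails if it takes over 64 s, if anything falls off the work surface, if the arm or the gripper's body presses on something with over 40 N, if the wrist force passes 120 N, or if a joint passes its speed limit or range.

ROBOT

A 6-joint arm with a two-finger parallel gripper is mounted at the origin on the work surface. World frame = base frame: x ahead of the robot, y to its left, z up, the work surface at z = 0. Lengths are in m, angles in rad, forces in N, time in s.
With the tool pointing down it reaches from about 0.375 to 0.975 m from the base axis. Payload 3.8 kg.
Tool frame: the origin (TCP) lies at the very end of the fingers, on their centre line; the grasp point (between the pads) lies 19 mm behind it; z points along the fingers, y is the direction in which the jaws open and shut (so a half turn about z gives the same grasp; the last joint's range is limited). The gripper opens to 85 mm and grips with 20 to 120 N. Pads are 22 mm wide; open, the fingers measure 114 mm over their backs; the gripper's body (76 mm by 85 mm) begins 54 mm behind the grasp point. The pads swing forward as they close: fully open they stand 13 mm farther back than shut.
Start: joints at [-1.139, 0.264, 1.604, -0, 1.274, -0.037], TCP at [0.305, -0.602, 0.231] pointing down, gripper open.
Joint ranges: [-2.63, 2.63], [-0.94, 2.18], [0.31, 2.57], [-1.31, 4.45], [0, 2.66], [-2.55, 2.55]. Speed limits (rad/s): [2.57, 2.57, 3.14, 3.14, 3.14, 3.14].

INTERFACE

Orientations are given as a 3x3 rotation matrix whose columns are the frame's x, y, z axes.
In Python, from station import observe, camera, job_done gives the robot as it stands. The module is installed in compiled form; this text tells all that it offers.
- The arm moves only by the tool send_rows, never from a script. Its argument "plan" is a list of rows, each a list of 4 numbers: the shift along the tool's x, y, z in mm, then the turn about the tool's z in degrees. A call has 1 to 5 rows; each row is the pose to reach, as a shift and turn from the pose commanded when the call began, along the tool's axes at that moment; what a row does not reach only later rows make up. A row lasts 1/12 s, in which the tool goes at most 41.7 mm and 7.16 degrees, less where a joint would pass 70% of its speed; a pose out of reach is approached as far as the arm can. A call with a gripper value outside its range is refused whole. "hand" is the opening, from 0 (shut) to 1 (fully open), set as the call begins (left out, the last holds). The fingers move at their own pace and stop on an object; "force" is the grip in N (left out, the last holds). Time passes only in rows, so rows that repeat a pose let the fingers close. It gives the time, the measured TCP pose, the force and the opening at its end, in the units of the state.
- observe(): the state, without advancing time (a new reading comes with each control period).
- camera(name): name is "side" or "top"; returns a dict with "pixels" (420x560x3 uint8, red, green, blue), "fx", "fy", "cx", "cy" (pixels), "k1" (the pictures are not rectified: a ray, as slopes to the right and down, at radius r is drawn at 1 + k1 r^2 times it, then the intrinsics apply), "rvec" (rotation vector, rad) and "tvec" (3), from world to camera coordinates, as OpenCV has them. Camera axes: x right, y down, z forward; pixel columns grow to the right and rows downward; lengths in m; the calibration is good to about 2 mm. A picture is of the moment at which its call begins. There is no depth.
- job_done(): hands the job in, once; it reports no verdict.
The state is a dict: "time_s": time; "q": joint angles; "joint_vel": joint speeds; "joint_torque": joint torques, N m; "tcp_pos": TCP position; "ee_rot": TCP orientation; "contact_force": force on the tool from outside, world axes, zero at the start; "moment": the same for the moment, N m; "finger_gap": finger opening in m.
Only numpy, scipy, OpenCV 4.12 (cv2) and the standard library are available. Lean on these libraries where they do the work, as an engineer would, in place of code of your own. Each camera call takes 0.05 s, during which the arm holds its last target. There are 200 camera calls.

## Working session

There is one attempt and no reset: what is moved stays moved. The work goes in short steps, Python scripts to look and compute and a tool call to move; the robot and the scene stay as the last step left them, time stands still between calls to the robot, and variables do not carry over. Pictures are saved under pics/ and viewed, about 8 in all and at most 12, crops included, and the job is handed in when it is done.

Besides the shell and the picture viewer there is one more tool, called after "Call:" as name(argument=value, ...) on one line, values as JSON. send_rows: Moves the arm, as the interface text tells. Its arguments: {"type":"object","properties":{"plan":{"type":"array","items":{"type":"array","items":{"type":"number"}}},"hand":{"type":"number"},"force":{"type":"number"}},"required":["plan"]}

```bash
mkdir -p pics; cat > h.py <<'E'
import numpy as np, cv2
from station import observe, camera, job_done
def cam(n,save=None):
    c=camera(n)
    if save: cv2.imwrite('pics/'+save,c['pixels'][:,:,::-1])
    return c
def proj(c,P):
    P=np.atleast_2d(P).astype(float)
    R=cv2.Rodrigues(np.array(c['rvec'],float))[0]
    q=P@R.T+np.array(c['tvec']).ravel(); s=q[:,:2]/q[:,2:]
    s=s*(1+c['k1']*(s**2).sum(1,keepdims=True))
    return s*[c['fx'],c['fy']]+[c['cx'],c['cy']]
def ray(c,uv,z):
    uv=np.atleast_2d(uv).astype(float)
    d=(uv-[c['cx'],c['cy']])/[c['fx'],c['fy']]; s=d.copy()
    for _ in range(20): s=d/(1+c['k1']*(s**2).sum(1,keepdims=True))
    R=cv2.Rodrigues(np.array(c['rvec'],float))[0]; o=-R.T@np.array(c['tvec']).ravel()
    D=np.c_[s,np.ones(len(s))]@R
    return o+D*((z-o[2])/D[:,2])[:,None]
E
python3 - <<'E'
from h import *
for n in ['top','side']:
    c=cam(n,n+'0.png'); print(n,{k:np.round(v,3).tolist() for k,v in c.items() if k!='pixels'})
import pickle
print(observe())
E
```

```text
top {'fx': 524.25, 'fy': 524.25, 'cx': 278.303, 'cy': 205.095, 'k1': -0.103, 'rvec': [2.208, -2.157, 0.098], 'tvec': [0.015, 0.507, 1.767]}
side {'fx': 399.118, 'fy': 399.118, 'cx': 273.476, 'cy': 211.233, 'k1': 0.024, 'rvec': [0.131, -2.75, 1.366], 'tvec': [0.509, 0.091, 1.173]}
{'time_s': 0.1, 'q': array([-1.13890746e+00,  2.64705790e-01,  1.60530043e+00,  3.93133025e-05,
        1.27367149e+00, -3.68997477e-02]), 'joint_vel': array([-0.00034691, -0.00126312, -0.00153552,  0.00031256, -0.00089223,
       -0.00139421]), 'joint_torque': array([ 1.40525485e-04, -5.16705287e+01, -3.68589807e+01, -1.30314597e-04,
        6.25103785e-03, -2.44604286e-05]), 'tcp_pos': array([ 0.30469368, -0.60155392,  0.23003364]), 'ee_rot': array([[ 8.92121520e-01,  4.51794744e-01, -8.38639317e-04],
       [ 4.51795508e-01, -8.92119484e-01,  1.90933649e-03],
       [ 1.14461715e-04, -2.08225365e-03, -9.99997826e-01]]), 'contact_force': array([ 0.06977426, -0.16463392,  0.16359438]), 'moment': array([-0.01002363, -0.00270405, -0.00271594]), 'finger_gap': 0.08529632016752967}
```

View pics/top0.png

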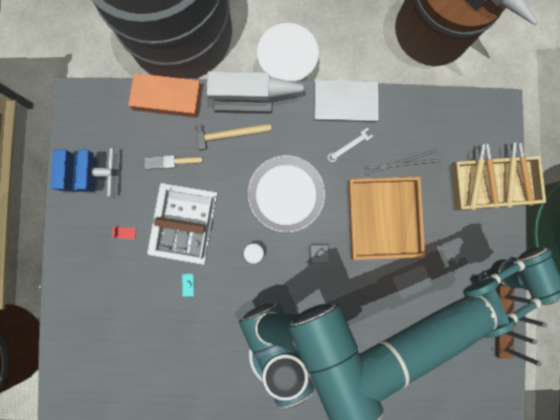

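View pics/side0.png

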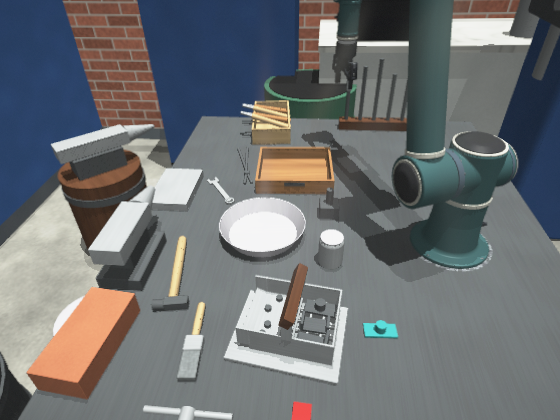

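The only basket is at top pixel (182,222). The scrap pan is at (286,193) and the crate at (387,218). Look-alikes to leave alone are the red angle (124,233), the turquoise foot (188,285) and the grey plate (346,100). The plate under the basket is the rest.

The rows give no direct tool tilt, so I'll first test in free space how out-of-reach poses behave.

Call:
send_rows(plan=[[0,0,-40,0],[0,0,-80,0],[0,0,-120,0],[0,0,-160,0],[0,0,-200,0]])

```text
time_s: 0.52
tcp_pos: [0.3047, -0.6017, 0.4325]
ee_rot: [[0.892, 0.452, -0.001], [0.452, -0.892, 0.001], [-0.0, -0.001, -1.0]]
contact_force: [1.0, -0.6, 0.3]
finger_gap: 0.0853
```

Call:
send_rows(plan=[[0,40,0,0],[0,80,0,0],[0,120,0,0],[0,160,0,0],[0,200,0,0]])

```text
time_s: 0.93
tcp_pos: [0.3959, -0.7816, 0.4308]
ee_rot: [[0.892, 0.452, -0.0], [0.452, -0.892, 0.0], [0.0, -0.0, -1.0]]
contact_force: [1.4, -2.2, 1.6]
finger_gap: 0.0856
```

Call:
send_rows(plan=[[0,40,0,0],[0,80,0,0],[0,120,0,0],[0,160,0,0],[0,200,0,0]])

```text
time_s: 1.35
tcp_pos: [0.433, -0.855, 0.3896]
ee_rot: [[0.892, 0.452, 0.013], [0.452, -0.892, -0.026], [0.0, 0.03, -1.0]]
contact_force: [-0.7, 0.2, 0.9]
finger_gap: 0.0857
```

```bash
python3 - <<'E'
from h import *
np.set_printoptions(precision=4,suppress=True)
o=observe();print(o['time_s'],o['q'],o['tcp_pos'],o['ee_rot'])
# ground plane measurements from saved pics
c=cam('top')
for nm,uv,z in [('pan rim c',(286,193),.045),('crate tl',(350,179),.055),('crate tr',(420,177),.055),('crate bl',(353,259),.055),('crate br',(424,257),.055),
 ('grip ends',(155,222),.124),('grip ends',(205,231),.124),('rest tl',(161,184),.012),('rest tr',(216,190),.012),('rest br',(206,264),.012),('rest bl',(147,257),.012),('tin',(254,253),.09),('swage',(319,253),.06)]:
    print(nm,ray(c,uv,z)[0])
E
```

```text
1.35 [-1.1283  0.9317  0.3131  0.0009  1.8673 -0.026 ] [ 0.433  -0.855   0.3896] [[ 0.8921  0.4516  0.0134]
 [ 0.4518 -0.8917 -0.0263]
 [ 0.0001  0.0295 -0.9996]]
pan rim c [0.5457 0.0015 0.045 ]
crate tl [ 0.5972 -0.2129  0.055 ]
crate tr [ 0.6103 -0.452   0.055 ]
crate bl [ 0.3291 -0.2263  0.055 ]
crate br [ 0.3402 -0.4661  0.055 ]
grip ends [0.4338 0.4223 0.124 ]
grip ends [0.4089 0.2598 0.124 ]
rest tl [0.5705 0.4326 0.012 ]
rest tr [0.554  0.2416 0.012 ]
rest br [0.3001 0.2677 0.012 ]
rest bl [0.3184 0.4709 0.012 ]
tin [0.3422 0.1023 0.09  ]
swage [ 0.3467 -0.112   0.06  ]
```

Call:
send_rows(plan=[[0,40,0,0],[0,80,0,0],[0,120,0,0],[0,160,0,0],[0,200,0,0]])

```text
time_s: 1.82
tcp_pos: [0.4479, -0.8843, 0.3531]
ee_rot: [[0.892, 0.451, 0.032], [0.452, -0.89, -0.064], [-0.0, 0.071, -0.997]]
contact_force: [0.5, -0.3, -1.4]
finger_gap: 0.0858
```

```bash
python3 - <<'E'
from h import *
np.set_printoptions(precision=4,suppress=True)
o=observe();print(o['time_s'],o['q'],o['tcp_pos'],o['ee_rot'])
E
```

```text
1.8167 [-1.1277  0.9719  0.3109  0.0018  1.7875 -0.0253] [ 0.4479 -0.8843  0.3531] [[ 0.8921  0.4507  0.0321]
 [ 0.4518 -0.8898 -0.0636]
 [-0.0001  0.0712 -0.9975]]
```

Call:
send_rows(plan=[[0,-40,0,0],[0,-80,0,0],[0,-120,0,0]])

```text
time_s: 2.07
tcp_pos: [0.4066, -0.8033, 0.342]
ee_rot: [[0.892, 0.451, 0.031], [0.452, -0.89, -0.062], [-0.0, 0.069, -0.998]]
contact_force: [0.2, -0.4, 2.0]
finger_gap: 0.0859
```

```bash
python3 - <<'E'
from h import *
np.set_printoptions(precision=4,suppress=True)
o=observe();print(o['time_s'],o['q'],o['tcp_pos'],o['ee_rot'])
E
```

```text
2.0667 [-1.1306  0.652   0.8633  0.002   1.5574 -0.0285] [ 0.4066 -0.8033  0.342 ] [[ 0.8921  0.4507  0.0311]
 [ 0.4518 -0.89   -0.0616]
 [-0.      0.069  -0.9976]]
```

Tilt gained by pushing past a reach limit persists. So I can tilt the tool about 29° outward by over-reaching. A half turn about the tool axis then gives the pour of about 54°. Next I'll go to the basket's heading.

Call:
send_rows(plan=[[33,-23,-7,0],[66,-46,-14,0],[99,-69,-21,0],[132,-92,-28,0],[165,-115,-35,0]])

```text
time_s: 2.48
tcp_pos: [0.5016, -0.6223, 0.3761]
ee_rot: [[0.892, 0.45, 0.034], [0.451, -0.89, -0.066], [0.001, 0.074, -0.997]]
contact_force: [0.6, -0.2, 0.0]
finger_gap: 0.0854
```

Call:
send_rows(plan=[[33,-23,-7,0],[66,-46,-14,0],[99,-69,-21,0],[132,-92,-28,0],[165,-115,-35,0]])

```text
time_s: 2.9
tcp_pos: [0.5964, -0.4429, 0.4031]
ee_rot: [[0.892, 0.45, 0.035], [0.452, -0.89, -0.065], [0.002, 0.074, -0.997]]
contact_force: [0.2, -1.0, 0.0]
finger_gap: 0.0857
```

Call:
send_rows(plan=[[33,-23,-7,0],[66,-46,-14,0],[99,-69,-21,0],[132,-92,-28,0],[165,-115,-35,0]])

```text
time_s: 3.32
tcp_pos: [0.6907, -0.2634, 0.4301]
ee_rot: [[0.892, 0.45, 0.036], [0.452, -0.89, -0.063], [0.004, 0.073, -0.997]]
contact_force: [0.9, -0.8, 0.4]
finger_gap: 0.0852
```

Call:
send_rows(plan=[[33,-23,-7,-7],[66,-46,-14,-14],[99,-69,-21,-21],[132,-92,-28,-28],[165,-115,-35,-35]])

```text
time_s: 3.73
tcp_pos: [0.7848, -0.084, 0.4571]
ee_rot: [[0.467, 0.883, 0.036], [0.883, -0.465, -0.062], [-0.038, 0.061, -0.997]]
contact_force: [0.7, 0.1, 0.0]
finger_gap: 0.085
```

Call:
send_rows(plan=[[0,0,0,-7],[0,0,0,-14],[0,0,0,-20]])

```text
time_s: 3.98
tcp_pos: [0.7848, -0.0843, 0.4562]
ee_rot: [[0.135, 0.99, 0.036], [0.989, -0.132, -0.062], [-0.057, 0.044, -0.997]]
contact_force: [0.1, -0.3, 0.7]
finger_gap: 0.0856
```

```bash
python3 - <<'E'
from h import *
np.set_printoptions(precision=4,suppress=True)
o=observe();print(o['time_s'],o['q'],o['tcp_pos'],o['ee_rot'])
E
```

```text
3.9833 [-0.1132  0.4333  0.9817 -0.0579  1.6837  0.0131] [ 0.7848 -0.0843  0.4562] [[ 0.1347  0.9902  0.0358]
 [ 0.9893 -0.1323 -0.062 ]
 [-0.0566  0.0438 -0.9974]]
```

Call:
send_rows(plan=[[40,0,0,0],[80,0,0,0],[120,20,0,0],[140,55,0,0],[145,95,0,0]])

```text
time_s: 4.4
tcp_pos: [0.8926, 0.0508, 0.4532]
ee_rot: [[0.136, 0.99, 0.037], [0.989, -0.134, -0.059], [-0.053, 0.044, -0.998]]
contact_force: [1.5, -0.2, 1.5]
finger_gap: 0.0855
```

Call:
send_rows(plan=[[0,40,-20,0],[0,80,-40,0],[0,120,-60,0],[0,160,-80,0],[0,200,-100,0]])

```text
time_s: 4.82
tcp_pos: [0.9287, 0.0245, 0.4658]
ee_rot: [[0.143, 0.987, 0.068], [0.988, -0.139, -0.061], [-0.05, 0.076, -0.996]]
contact_force: [-0.6, -1.2, 0.4]
finger_gap: 0.0854
```

Call:
send_rows(plan=[[0,41,0,0]])

```text
time_s: 4.9
tcp_pos: [0.9433, 0.0188, 0.4593]
ee_rot: [[0.142, 0.985, 0.097], [0.989, -0.136, -0.06], [-0.046, 0.104, -0.994]]
contact_force: [0.1, 0.5, 2.1]
finger_gap: 0.0853
```

Call:
send_rows(plan=[[0,41,0,0]])

```text
time_s: 4.98
tcp_pos: [0.9601, 0.0116, 0.4475]
ee_rot: [[0.142, 0.982, 0.122], [0.989, -0.135, -0.06], [-0.043, 0.129, -0.991]]
contact_force: [0.2, -0.2, -0.7]
finger_gap: 0.0857
```

Call:
send_rows(plan=[[0,400,0,0]])

```text
time_s: 5.07
tcp_pos: [0.9757, 0.0049, 0.437]
ee_rot: [[0.142, 0.979, 0.147], [0.989, -0.134, -0.06], [-0.039, 0.154, -0.987]]
contact_force: [0.5, 0.2, 0.8]
finger_gap: 0.0854
```

```bash
python3 - <<'E'
from h import *
np.set_printoptions(precision=4,suppress=True)
o=observe();print(o['time_s'],o['q'],o['tcp_pos'],o['ee_rot'])
E
```

```text
5.0667 [ 0.0011  0.8869  0.3109 -0.0621  1.7958  0.1218] [0.9757 0.0049 0.437 ] [[ 0.1415  0.979   0.1469]
 [ 0.9892 -0.1339 -0.0603]
 [-0.0394  0.1538 -0.9873]]
```

Call:
send_rows(plan=[[0,400,0,0]])

```text
time_s: 5.15
tcp_pos: [0.9905, -0.0014, 0.4282]
ee_rot: [[0.141, 0.975, 0.172], [0.989, -0.133, -0.06], [-0.036, 0.179, -0.983]]
contact_force: [0.1, 0.7, -0.9]
finger_gap: 0.0855
```

Call:
send_rows(plan=[[0,41,0,0]])

```text
time_s: 5.23
tcp_pos: [1.0045, -0.0073, 0.4208]
ee_rot: [[0.141, 0.97, 0.198], [0.99, -0.131, -0.061], [-0.033, 0.204, -0.978]]
contact_force: [0.1, -0.8, -0.1]
finger_gap: 0.0852
```

Call:
send_rows(plan=[[0,41,0,0]])

```text
time_s: 5.32
tcp_pos: [1.0179, -0.0129, 0.4149]
ee_rot: [[0.14, 0.964, 0.224], [0.99, -0.129, -0.061], [-0.03, 0.23, -0.973]]
contact_force: [-0.2, 0.5, 1.0]
finger_gap: 0.0856
```

Call:
send_rows(plan=[[0,41,0,0]])

```text
time_s: 5.4
tcp_pos: [1.0307, -0.0183, 0.4102]
ee_rot: [[0.139, 0.958, 0.25], [0.99, -0.128, -0.061], [-0.027, 0.256, -0.966]]
contact_force: [-0.0, 1.6, -0.2]
finger_gap: 0.0853
```

Call:
send_rows(plan=[[0,41,0,0]])

```text
time_s: 5.48
tcp_pos: [1.0432, -0.0235, 0.4067]
ee_rot: [[0.138, 0.951, 0.277], [0.99, -0.126, -0.062], [-0.024, 0.283, -0.959]]
contact_force: [-0.2, -1.0, 0.0]
finger_gap: 0.0848
```

Call:
send_rows(plan=[[0,41,0,0]])

```text
time_s: 5.57
tcp_pos: [1.055, -0.0285, 0.4045]
ee_rot: [[0.137, 0.943, 0.304], [0.99, -0.124, -0.062], [-0.021, 0.309, -0.951]]
contact_force: [-0.0, 0.6, -0.2]
finger_gap: 0.085
```

Call:
send_rows(plan=[[0,41,0,0]])

```text
time_s: 5.65
tcp_pos: [1.0664, -0.0332, 0.4033]
ee_rot: [[0.137, 0.934, 0.33], [0.99, -0.123, -0.063], [-0.018, 0.336, -0.942]]
contact_force: [0.8, 0.4, -0.1]
finger_gap: 0.0856
```

Call:
send_rows(plan=[[0,41,0,0]])

```text
time_s: 5.73
tcp_pos: [1.0773, -0.0378, 0.4033]
ee_rot: [[0.136, 0.924, 0.357], [0.991, -0.121, -0.063], [-0.016, 0.362, -0.932]]
contact_force: [0.3, 0.5, -0.0]
finger_gap: 0.0857
```

Call:
send_rows(plan=[[0,41,0,0]])

```text
time_s: 5.82
tcp_pos: [1.0877, -0.0422, 0.4045]
ee_rot: [[0.135, 0.914, 0.384], [0.991, -0.119, -0.064], [-0.013, 0.389, -0.921]]
contact_force: [0.7, -0.2, -0.7]
finger_gap: 0.0857
```

```bash
python3 - <<'E'
from h import *
np.set_printoptions(precision=4,suppress=True)
o=observe();print(o['time_s'],o['q'],o['tcp_pos'],o['ee_rot'])
c=cam('top');im=c['pixels'][170:310,90:230,::-1]
cv2.imwrite('pics/crop1.png',cv2.resize(im,(700,700),interpolation=cv2.INTER_CUBIC)[:600])
E
```

```text
5.8167 [-0.047   0.946   0.3109 -0.0463  1.488   0.08  ] [ 1.0877 -0.0422  0.4045] [[ 0.1346  0.9137  0.3835]
 [ 0.9908 -0.119  -0.0642]
 [-0.013   0.3886 -0.9213]]
```

View pics/crop1.png

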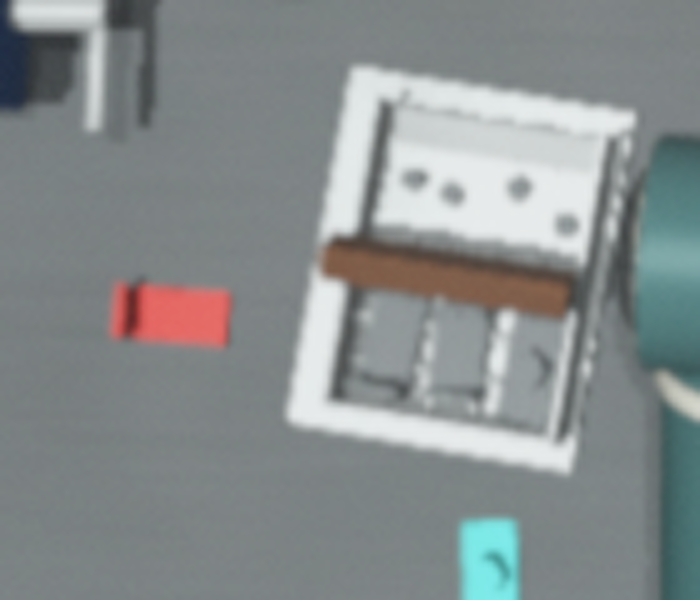

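The crop at 5x shows rest corners at (352,65), (635,110), (572,472) and (288,420). The bar runs from (325,257) to (570,293), with four slugs on the apron and three dark parts on the mesh. The red and turquoise look-alikes are outside the basket.

Call:
send_rows(plan=[[0,41,0,0]])

```text
time_s: 5.95
tcp_pos: [1.0969, -0.0457, 0.4063]
ee_rot: [[0.133, 0.903, 0.408], [0.991, -0.117, -0.064], [-0.01, 0.413, -0.911]]
contact_force: [0.1, 0.4, -0.2]
finger_gap: 0.0853
```

Call:
send_rows(plan=[[0,41,0,0]])

```text
time_s: 6.03
tcp_pos: [1.1067, -0.0499, 0.4094]
ee_rot: [[0.132, 0.891, 0.434], [0.991, -0.115, -0.065], [-0.008, 0.439, -0.898]]
contact_force: [-0.1, -0.6, -0.2]
finger_gap: 0.0855
```

Call:
send_rows(plan=[[0,41,0,0]])

```text
time_s: 6.12
tcp_pos: [1.1156, -0.0538, 0.4136]
ee_rot: [[0.131, 0.878, 0.46], [0.991, -0.113, -0.066], [-0.006, 0.465, -0.885]]
contact_force: [0.1, -0.1, -0.1]
finger_gap: 0.0851
```

```bash
python3 - <<'E'
from h import *
np.set_printoptions(precision=4,suppress=True)
c=cam('top'); s=cam('side')
f=lambda p:np.array(p)/5.+[90,170]-0.4
R=ray(c,f([(352,65),(635,110),(572,472),(288,420)]),.012); print(R, R.mean(0))
print('rest yaw',np.degrees([np.arctan2(*(R[0]-R[3])[1::-1]),np.arctan2(*(R[1]-R[2])[1::-1])]))
for z in (.124,.132):
  B=ray(c,f([(327,257),(569,293)]),z); print(z,B,B.mean(0),np.degrees(np.arctan2(-(B[0]-B[1])[0],(B[0]-B[1])[1])))
# side view: bar ends
im=s['pixels'][220:400,200:380,::-1]
cv2.imwrite('pics/crop2.png',cv2.resize(im,(600,600),interpolation=cv2.INTER_CUBIC))
o=observe();print(o['time_s'],o['q'],o['tcp_pos'],o['ee_rot'])
E
```

```text
[[0.5752 0.4363 0.012 ]
 [0.5485 0.2393 0.012 ]
 [0.2999 0.2745 0.012 ]
 [0.33   0.4707 0.012 ]] [0.4384 0.3552 0.012 ]
rest yaw [-7.9705 -8.0539]
0.124 [[0.437  0.4224 0.124 ]
 [0.4178 0.2652 0.124 ]] [0.4274 0.3438 0.124 ] -6.988630193562243
0.132 [[0.4367 0.4205 0.132 ]
 [0.4175 0.2641 0.132 ]] [0.4271 0.3423 0.132 ] -6.98863019356223
6.2167 [-0.0588  0.9496  0.3109 -0.0405  1.4004  0.069 ] [ 1.1154 -0.0546  0.4133] [[ 0.132   0.8785  0.4591]
 [ 0.9912 -0.1139 -0.067 ]
 [-0.0066  0.4639 -0.8859]]
```

View pics/crop2.png

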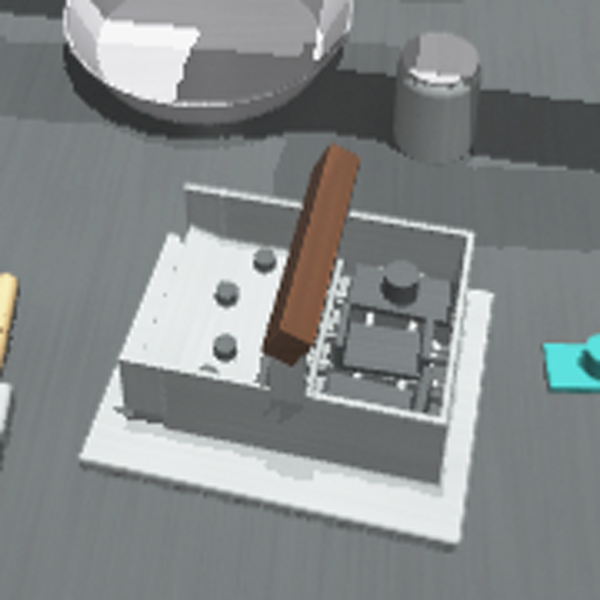

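Call:
send_rows(plan=[[14,-36,-9,0],[28,-72,-18,0],[42,-108,-27,0],[56,-144,-36,0],[70,-180,-45,0]])

```text
time_s: 6.63
tcp_pos: [0.9593, 0.0319, 0.3737]
ee_rot: [[0.131, 0.878, 0.46], [0.991, -0.114, -0.066], [-0.005, 0.465, -0.885]]
contact_force: [1.1, 0.9, 1.1]
finger_gap: 0.0851
```

Call:
send_rows(plan=[[14,-36,-9,0],[28,-72,-18,0],[42,-108,-27,0],[56,-144,-36,0],[70,-180,-45,0]])

```text
time_s: 7.05
tcp_pos: [0.79, 0.125, 0.3305]
ee_rot: [[0.131, 0.878, 0.46], [0.991, -0.114, -0.065], [-0.004, 0.465, -0.885]]
contact_force: [0.7, 0.4, 0.4]
finger_gap: 0.0853
```

Call:
send_rows(plan=[[14,-36,-9,0],[28,-72,-18,0],[42,-108,-27,0],[56,-144,-36,0],[70,-180,-45,0]])

```text
time_s: 7.47
tcp_pos: [0.6206, 0.2179, 0.2869]
ee_rot: [[0.132, 0.878, 0.46], [0.991, -0.115, -0.064], [-0.003, 0.464, -0.886]]
contact_force: [-0.5, 0.7, 0.1]
finger_gap: 0.0854
```

Call:
send_rows(plan=[[14,-36,-9,0],[28,-72,-18,0],[42,-108,-27,0],[56,-144,-36,0],[70,-180,-45,0]])

```text
time_s: 7.88
tcp_pos: [0.4508, 0.3112, 0.2435]
ee_rot: [[0.132, 0.878, 0.459], [0.991, -0.117, -0.061], [-0.0, 0.464, -0.886]]
contact_force: [1.5, 0.4, -0.1]
finger_gap: 0.0854
```

```bash
cat >> h.py <<'E'
np.set_printoptions(precision=4,suppress=True)
def go(target,full=True):
    o=observe(); R=np.array(o['ee_rot']); d=R.T@(np.array(target)-o['tcp_pos'])*1000
    if full: print(o['time_s'],'q',o['q'],'p',o['tcp_pos'],'\n',R)
    print('shift',d,np.linalg.norm(d)/41)
E
python3 - <<'E'
from h import *
s=cam('side')
y=np.radians(-7.5); g=np.array([.4265,.344,.124])
X=np.array([np.cos(y),np.sin(y),0]);Y=np.array([-np.sin(y),np.cos(y),0])
P=[g+Y*.076,g-Y*.076,g-[0,0,.094]-X*.099+Y*.0795,g-[0,0,.046]+X*-.099+Y*.0795,g-[0,0,.046]+X*-.099-Y*.0795]
print((proj(s,P)-[200,220])*3.333)
z=np.array(observe()['ee_rot'])[:,2]
go(g+.019*z-.13*z)
E
```

```text
[[290.342  339.4281]
 [335.9228 163.3998]
 [443.0154 466.6807]
 [448.1507 421.2949]
 [474.4322 228.1349]]
7.9333 q [ 0.8047 -0.1705  2.1133 -0.4678  0.9563  1.1601] p [0.4451 0.3137 0.2402] 
 [[ 0.1288  0.8816  0.4541]
 [ 0.9917 -0.1143 -0.0594]
 [-0.0005  0.458  -0.889 ]]
shift [ 27.6907 -73.0241 -17.9513] 1.9545014494119468
```

The side projection agrees with the picture to about 1 px. Going to the standoff, then in along the fingers.

Call:
send_rows(plan=[[14,-36,-9,0],[28,-73,-18,0],[28,-73,-18,0]])

```text
time_s: 8.18
tcp_pos: [0.3782, 0.3504, 0.2228]
ee_rot: [[0.126, 0.882, 0.455], [0.992, -0.111, -0.059], [-0.002, 0.458, -0.889]]
contact_force: [-0.1, -0.9, -0.7]
finger_gap: 0.0851
```

```bash
python3 - <<'E'
from h import *
g=np.array([.4265,.344,.124])
z=np.array(observe()['ee_rot'])[:,2]
go(g+.019*z)
E
```

```text
8.1833 q [ 0.9777 -0.1751  2.1505 -0.5082  1.0027  1.3458] p [0.3782 0.3504 0.2228] 
 [[ 0.1259  0.8818  0.4546]
 [ 0.992  -0.111  -0.0594]
 [-0.002   0.4584 -0.8887]]
shift [ -0.1084  -1.9461 129.1691] 3.150825050524749
```

Call:
send_rows(plan=[[0,-2,35,0],[0,-2,70,0],[0,-2,105,0],[0,-2,129,0],[0,-2,129,0]])

```text
time_s: 8.6
tcp_pos: [0.4399, 0.3367, 0.1037]
ee_rot: [[0.133, 0.882, 0.453], [0.991, -0.114, -0.07], [-0.01, 0.458, -0.889]]
contact_force: [-1.0, 0.2, -0.3]
finger_gap: 0.0853
```

Call:
send_rows(plan=[[0,0,0,0],[0,0,0,0],[0,0,0,0],[0,0,0,0],[0,0,0,0]], hand=0, force=110)

```text
time_s: 9.02
tcp_pos: [0.4393, 0.3394, 0.1072]
ee_rot: [[0.131, 0.881, 0.456], [0.991, -0.114, -0.064], [-0.004, 0.46, -0.888]]
contact_force: [-1.9, 0.1, -3.0]
finger_gap: 0.0254
```

```bash
python3 - <<'E'
from h import *
g=np.array([.4265,.344,.124])
z=np.array(observe()['ee_rot'])[:,2]
go(g+.019*z); print(observe()['moment'],observe()['contact_force'],observe()['finger_gap'])
s=cam('side')
im=s['pixels'][150:400,150:400,::-1]
cv2.imwrite('pics/crop3.png',cv2.resize(im,(600,600),interpolation=cv2.INTER_CUBIC))
E
```

```text
9.0167 q [ 0.8559  0.0201  2.2095 -0.6129  0.7352  1.4115] p [0.4393 0.3394 0.1072] 
 [[ 0.1309  0.8805  0.4556]
 [ 0.9914 -0.1145 -0.0637]
 [-0.0039  0.46   -0.8879]]
shift [ 2.8268 -4.0615 -2.0084] 0.13025497639580172
[0.1621 0.7076 0.0962] [-1.9468  0.1115 -3.0273] 0.02541333553255172
```

View pics/crop3.png

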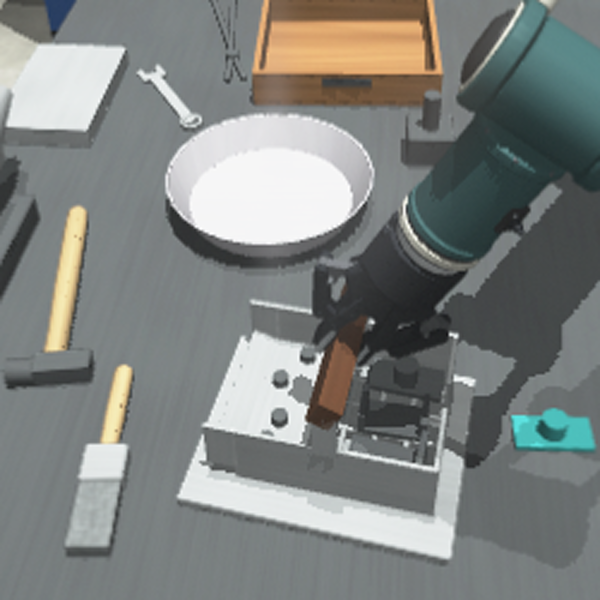

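Grip closed on the bar at a 25.4 mm gap. Lifting gently.

Call:
send_rows(plan=[[0,1.5,-3,0],[0,5,-10,0],[0,10,-20,0],[0,17,-33,0],[0,24,-46,0]])

```text
time_s: 9.48
tcp_pos: [0.4384, 0.3375, 0.157]
ee_rot: [[0.131, 0.882, 0.452], [0.991, -0.112, -0.068], [-0.01, 0.457, -0.889]]
contact_force: [-0.4, 0.8, -6.7]
finger_gap: 0.0224
```

Call:
send_rows(plan=[[0,7,-13,0],[0,12,-23,0],[0,15,-30,0],[0,17,-33,0],[0,17,-33,0]])

```text
time_s: 9.9
tcp_pos: [0.4397, 0.3392, 0.1955]
ee_rot: [[0.131, 0.881, 0.455], [0.991, -0.114, -0.065], [-0.006, 0.46, -0.888]]
contact_force: [-0.1, 0.1, -6.7]
finger_gap: 0.0224
```

```bash
python3 - <<'E'
from h import *
go([.4393+.15,.3394-.344,.2])
print(observe()['moment'],observe()['contact_force'],observe()['finger_gap'])
s=cam('side')
im=s['pixels'][100:350,150:400,::-1]
cv2.imwrite('pics/crop4.png',cv2.resize(im,(600,600),interpolation=cv2.INTER_CUBIC))
E
```

```text
9.9 q [ 0.8555 -0.0911  2.1315 -0.5173  0.8968  1.2713] p [0.4397 0.3392 0.1955] 
 [[ 0.131   0.8807  0.4552]
 [ 0.9914 -0.1137 -0.0653]
 [-0.0057  0.4598 -0.888 ]]
shift [-321.2247  172.9542   86.5169] 9.144995215328315
[0.0592 0.6042 0.0094] [-0.079   0.1333 -6.6636] 0.0224132085887674
```

View pics/crop4.png

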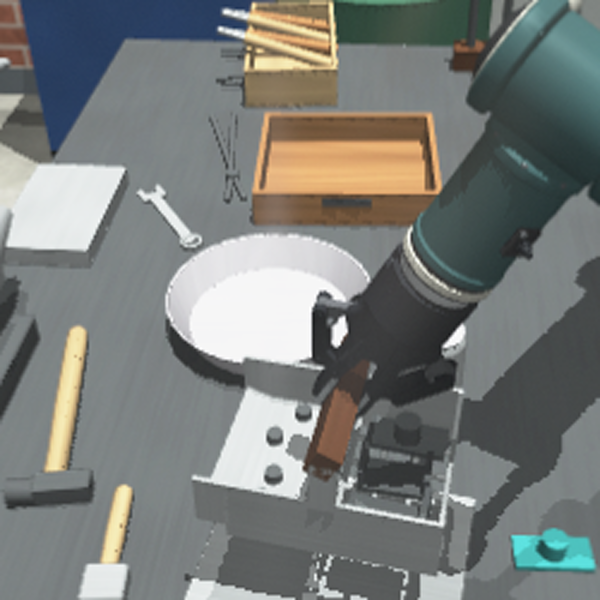

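Held square and slightly tilted back, with the slugs still on the apron. Carrying gently over the pan.

Call:
send_rows(plan=[[-2.6,1.4,0.7,0],[-7.7,4.2,2.1,0],[-15.4,8.3,4.1,0],[-25.7,13.9,6.9,0],[-38.6,20.8,10.4,0]])

```text
time_s: 10.37
tcp_pos: [0.4574, 0.2967, 0.1944]
ee_rot: [[0.13, 0.882, 0.454], [0.991, -0.112, -0.067], [-0.008, 0.459, -0.889]]
contact_force: [0.4, -0.4, -7.2]
finger_gap: 0.0226
```

Call:
send_rows(plan=[[-15.4,8.3,4.1,0],[-31.7,17.1,8.5,0],[-48.8,26.3,13.1,0],[-66,35.6,17.7,0],[-83,44.8,22.3,0]])

```text
time_s: 10.78
tcp_pos: [0.496, 0.2066, 0.1957]
ee_rot: [[0.131, 0.882, 0.453], [0.991, -0.113, -0.068], [-0.009, 0.458, -0.889]]
contact_force: [-0.0, 0.0, -7.9]
finger_gap: 0.0227
```

Call:
send_rows(plan=[[-17,9.2,4.6,0],[-34,18.5,9.2,0],[-51.4,27.7,13.8,0],[-68.6,37,18.4,0],[-85.7,46.2,23,0]])

```text
time_s: 11.2
tcp_pos: [0.5356, 0.1146, 0.1969]
ee_rot: [[0.132, 0.882, 0.453], [0.991, -0.113, -0.068], [-0.009, 0.458, -0.889]]
contact_force: [-0.4, -0.7, -7.6]
finger_gap: 0.0225
```

Call:
send_rows(plan=[[-17,9.2,4.6,0],[-34,18.5,9.2,0],[-51.4,27.7,13.8,0],[-66.8,36,17.9,0],[-80.5,43.4,21.6,0]])

```text
time_s: 11.62
tcp_pos: [0.5728, 0.0283, 0.1981]
ee_rot: [[0.132, 0.882, 0.452], [0.991, -0.113, -0.068], [-0.009, 0.457, -0.889]]
contact_force: [0.9, 0.3, -6.9]
finger_gap: 0.0225
```

Call:
send_rows(plan=[[-11,6,3,0],[-19.7,10.6,5.3,0],[-26.6,14.3,7.1,0],[-30.8,16.6,8.3,0],[-32.5,17.5,8.7,0]])

```text
time_s: 12.03
tcp_pos: [0.5881, -0.0055, 0.1988]
ee_rot: [[0.132, 0.882, 0.453], [0.991, -0.114, -0.068], [-0.008, 0.458, -0.889]]
contact_force: [1.0, 0.2, -7.3]
finger_gap: 0.0226
```

```bash
python3 - <<'E'
from h import *
go([.4393+.15,.3394-.344,.162])
print(observe()['moment'],observe()['contact_force'],observe()['finger_gap'])
a=cam('side')['pixels'][130:330,170:370,::-1]; b=cam('top')['pixels'][140:260,210:330,::-1]
r=lambda i:cv2.resize(i,(400,400),interpolation=cv2.INTER_CUBIC)
cv2.imwrite('pics/c5.png',np.hstack([r(a),r(b)]))
E
```

```text
12.0333 q [-0.0159 -0.1523  2.1778 -0.1005  0.6467  0.1805] p [ 0.5881 -0.0055  0.1988] 
 [[ 0.1322  0.8819  0.4526]
 [ 0.9912 -0.1139 -0.0677]
 [-0.0081  0.4576 -0.8891]]
shift [  1.3123 -15.861   33.1764] 0.8974698318078494
[ 0.1011  0.5702 -0.0291] [ 1.0037  0.1907 -7.261 ] 0.022592350655235117
```

View pics/c5.png

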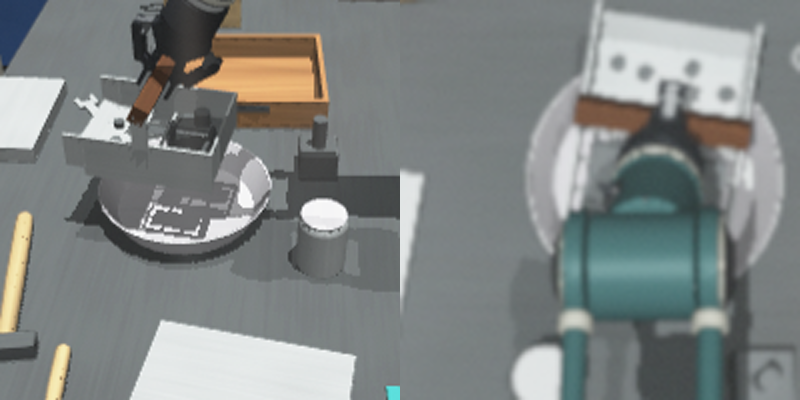

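All four slugs are on the apron, over the pan side. Lowering, then shaking with a sharp forward kick and a gentle return.

Call:
send_rows(plan=[[0,-6,5,0],[0,-16,12,0],[1,-26,20,0],[1,-32,25,0]])

```text
time_s: 12.47
tcp_pos: [0.569, -0.0003, 0.1591]
ee_rot: [[0.13, 0.884, 0.45], [0.991, -0.113, -0.066], [-0.007, 0.455, -0.891]]
contact_force: [-1.5, 0.8, -8.3]
finger_gap: 0.0227
```

Call:
send_rows(plan=[[0,21,11,0],[0,32,16.5,0],[0,32,16.5,0],[0,21,11,0],[0,0,0,0]])

```text
time_s: 12.88
tcp_pos: [0.5744, -0.0009, 0.1642]
ee_rot: [[0.131, 0.88, 0.457], [0.991, -0.113, -0.066], [-0.006, 0.462, -0.887]]
contact_force: [-0.3, -0.4, -4.9]
finger_gap: 0.0228
```

Call:
send_rows(plan=[[0,21,11,0],[0,32,16.5,0],[0,32,16.5,0],[0,21,11,0],[0,0,0,0]])

```text
time_s: 13.3
tcp_pos: [0.5756, -0.001, 0.1656]
ee_rot: [[0.131, 0.878, 0.459], [0.991, -0.114, -0.066], [-0.006, 0.464, -0.886]]
contact_force: [0.1, 1.0, -6.5]
finger_gap: 0.0222
```

Call:
send_rows(plan=[[0,21,11,0],[0,32,16.5,0],[0,32,16.5,0],[0,21,11,0],[0,0,0,0]])

```text
time_s: 13.72
tcp_pos: [0.5763, -0.0011, 0.1662]
ee_rot: [[0.131, 0.878, 0.46], [0.991, -0.114, -0.066], [-0.006, 0.465, -0.885]]
contact_force: [-0.2, 0.7, -5.4]
finger_gap: 0.0224
```

Call:
send_rows(plan=[[0,21,11,0],[0,32,16.5,0],[0,32,16.5,0],[0,21,11,0],[0,0,0,0]])

```text
time_s: 14.13
tcp_pos: [0.5764, -0.0011, 0.1663]
ee_rot: [[0.132, 0.878, 0.46], [0.991, -0.114, -0.066], [-0.006, 0.465, -0.885]]
contact_force: [-0.0, 1.3, -5.7]
finger_gap: 0.0226
```

```bash
cat >> h.py <<'E'
def snap(fn,sb=(130,330,170,370),tb=(140,260,210,330)):
    a=cam('side')['pixels'][sb[0]:sb[1],sb[2]:sb[3],::-1]; b=cam('top')['pixels'][tb[0]:tb[1],tb[2]:tb[3],::-1]
    r=lambda i:cv2.resize(i,(400,400),interpolation=cv2.INTER_CUBIC)
    cv2.imwrite('pics/'+fn,np.hstack([r(a),r(b)]))
    print(observe()['moment'],observe()['contact_force'],observe()['finger_gap'])
E
python3 - <<'E'
from h import *
go([.571,-.003,.162])
snap('c6.png')
E
```

```text
14.1333 q [-0.0071 -0.1437  2.2382 -0.1169  0.5706  0.2065] p [ 0.5764 -0.0011  0.1663] 
 [[ 0.1315  0.8781  0.4601]
 [ 0.9913 -0.1138 -0.0663]
 [-0.0059  0.4648 -0.8854]]
shift [-2.5447 -6.5428  1.4458] 0.1748190919591753
[0.009  0.5517 0.0042] [-1.341  -0.1709 -6.9272] 0.02265342530801734
```

View pics/c6.png

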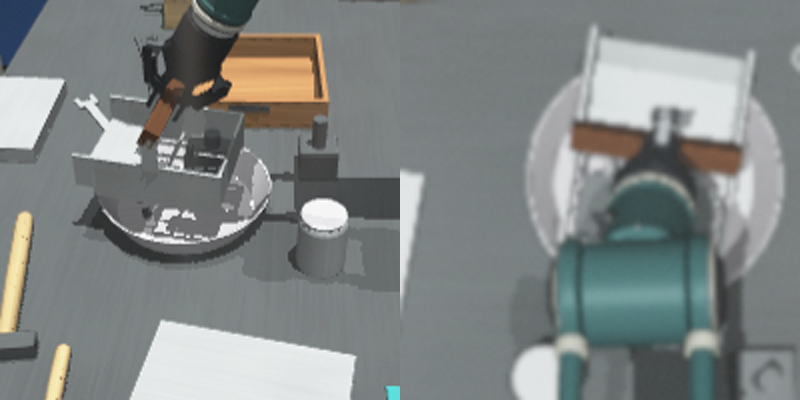

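The apron is now empty. More shaking with sideways and vertical components, to clear any slugs still lying on wires or parts.

Call:
send_rows(plan=[[20,0,0,0],[-15,0,0,0],[20,0,0,0],[-15,0,0,0],[0,0,0,0]])

```text
time_s: 14.65
tcp_pos: [0.5731, -0.0043, 0.1644]
ee_rot: [[0.13, 0.88, 0.456], [0.991, -0.11, -0.069], [-0.011, 0.461, -0.887]]
contact_force: [-0.9, -3.5, -7.6]
finger_gap: 0.0226
```

Call:
send_rows(plan=[[0,21,11,0],[0,0,0,0],[0,21,11,0],[0,0,0,0],[0,12,-24,0]])

```text
time_s: 15.07
tcp_pos: [0.5615, -0.0006, 0.1759]
ee_rot: [[0.132, 0.893, 0.43], [0.991, -0.114, -0.066], [-0.01, 0.435, -0.9]]
contact_force: [-4.2, 0.2, -10.7]
finger_gap: 0.023
```

Call:
send_rows(plan=[[0,-12,24,0],[18,0,0,0],[-15,-12,24,0],[18,0,0,0],[0,-12,24,0]])

```text
time_s: 15.48
tcp_pos: [0.5783, 0.0028, 0.1716]
ee_rot: [[0.131, 0.874, 0.468], [0.991, -0.115, -0.062], [-0.001, 0.472, -0.882]]
contact_force: [9.5, 6.2, -0.6]
finger_gap: 0.0227
```

Call:
send_rows(plan=[[20,10,5,0],[-15,20,10,0],[20,0,0,0],[-15,20,10,0],[0,0,0,0]])

```text
time_s: 15.9
tcp_pos: [0.5782, -0.0048, 0.1655]
ee_rot: [[0.13, 0.878, 0.46], [0.991, -0.11, -0.069], [-0.01, 0.465, -0.885]]
contact_force: [3.7, -1.4, -4.2]
finger_gap: 0.0226
```

Call:
send_rows(plan=[[0,12,-24,0],[0,24,-48,0],[0,30,-60,0],[0,30,-60,0],[0,30,-60,0]])

```text
time_s: 16.32
tcp_pos: [0.5728, -0.0003, 0.2322]
ee_rot: [[0.131, 0.879, 0.458], [0.991, -0.113, -0.066], [-0.006, 0.463, -0.886]]
contact_force: [-0.4, -0.3, -7.3]
finger_gap: 0.0227
```

```bash
python3 - <<'E'
from h import *
go([.571,-.003,.162])
print(observe()['contact_force'])
a=cam('side')['pixels'][120:270,200:350,::-1]
cv2.imwrite('pics/c7.png',cv2.resize(a,(600,600),interpolation=cv2.INTER_CUBIC))
E
```

```text
16.3167 q [-0.0054 -0.2206  2.1707 -0.097   0.7167  0.1823] p [ 0.5728 -0.0003  0.2322] 
 [[ 0.1311  0.8792  0.458 ]
 [ 0.9914 -0.1134 -0.0661]
 [-0.0061  0.4627 -0.8865]]
shift [ -2.4979 -33.7497  61.6353] 1.7149981498007862
[-0.3644 -0.2552 -7.3006]
```

View pics/c7.png

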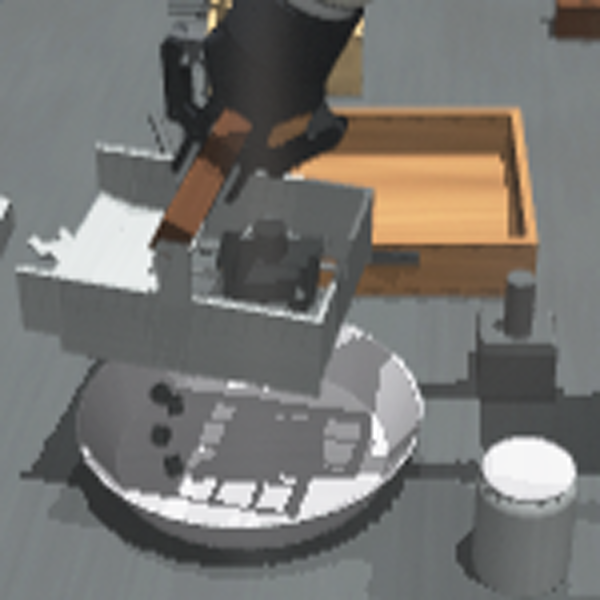

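Four slugs lie in the pan, at crop pixels (160,393), (175,405), (160,435) and (175,465), and the parts are in the basket. Planning the pour.

```bash
python3 - <<'E'
from h import *
from scipy.spatial.transform import Rotation as Ro
R=np.array(observe()['ee_rot']); z=R[:,2]
d=z.copy(); d[2]=0; d/=np.linalg.norm(d); 
t=np.arcsin(np.linalg.norm(z[:2]))-np.radians(25)   # tilt back
Y=np.cross([0,0,1],d); B=Ro.from_rotvec(-t*Y).as_matrix()@np.c_[d,Y,[0,0,1]]
pts=np.array([[x,s*.0795,zz] for x,zz in [(-.099,0),(-.099,.066),(.085,0),(.11,.026),(.11,.066)] for s in(1,-1)])-[0,0,.112]
print('tiltback',np.degrees(t))
for w in range(0,181,20):
    M=Ro.from_rotvec(np.radians(w)*z).as_matrix()@B
    P=pts@M.T; L=M@[.11,0,-.086]
    print(w,'tip',np.degrees(np.arccos(M[2,2])).round(),'xslope',np.degrees(np.arcsin(M[2,0])).round(),'lip',L,'min',P.min(0),'max',P.max(0)[:2])
go([.504,-.285,.232])
E
```

```text
tiltback 2.3250332453166616
0 tip 2.0 xslope 2.0 lip [ 0.1122 -0.0163 -0.0815] min [-0.1075 -0.095  -0.1159] max [0.1237 0.0926]
20 tip 9.0 xslope 1.0 lip [ 0.1057 -0.0373 -0.0832] min [-0.1195 -0.1131 -0.1246] max [0.1404 0.1294]
40 tip 17.0 xslope -3.0 lip [ 0.0933 -0.0547 -0.0883] min [-0.1172 -0.1185 -0.1351] max [0.147  0.1504]
60 tip 26.0 xslope -10.0 lip [ 0.0765 -0.0666 -0.096 ] min [-0.1007 -0.1103 -0.1469] max [0.1427 0.1528]
80 tip 33.0 xslope -18.0 lip [ 0.0572 -0.0714 -0.1055] min [-0.0721 -0.0895 -0.1557] max [0.1336 0.1363]
100 tip 40.0 xslope -27.0 lip [ 0.0379 -0.0685 -0.1156] min [-0.0504 -0.1059 -0.1604] max [0.1343 0.1503]
120 tip 45.0 xslope -36.0 lip [ 0.0208 -0.0585 -0.1251] min [-0.06   -0.1176 -0.1605] max [0.1592 0.1529]
140 tip 49.0 xslope -44.0 lip [ 0.008  -0.0423 -0.1328] min [-0.0576 -0.1158 -0.1563] max [0.1683 0.1366]
160 tip 51.0 xslope -50.0 lip [ 0.0011 -0.0221 -0.1379] min [-0.0434 -0.1008 -0.1504] max [0.1602 0.1034]
180 tip 52.0 xslope -52.0 lip [ 0.0008 -0.0001 -0.1396] min [-0.0419 -0.1001 -0.1396] max [0.159  0.0831]
16.3667 q [-0.0054 -0.2196  2.1732 -0.0969  0.7174  0.1823] p [ 0.5712 -0.0003  0.2298] 
 [[ 0.1311  0.8812  0.4543]
 [ 0.9913 -0.1135 -0.066 ]
 [-0.0066  0.459  -0.8884]]
shift [-291.0749  -25.9313  -13.6774] 7.135307802112028
```

Call:
send_rows(plan=[[-8,-2,-1,0],[-24,-5,-2,0],[-48,-11,-4,0],[-75,-17,-6,0],[-103,-23,-9,0]])

```text
time_s: 16.78
tcp_pos: [0.5314, -0.0992, 0.2248]
ee_rot: [[0.129, 0.884, 0.45], [0.992, -0.112, -0.064], [-0.006, 0.455, -0.891]]
contact_force: [0.7, -0.3, -6.8]
finger_gap: 0.0224
```

Call:
send_rows(plan=[[-28,-6,-2.5,0],[-56,-12,-5,0],[-84,-18,-7,0],[-112,-25,-9.5,0],[-138,-30,-12,0]])

```text
time_s: 17.2
tcp_pos: [0.4811, -0.2325, 0.2228]
ee_rot: [[0.131, 0.883, 0.451], [0.991, -0.114, -0.065], [-0.006, 0.455, -0.89]]
contact_force: [0.1, -1.1, -6.3]
finger_gap: 0.0227
```

Call:
send_rows(plan=[[-18,-4,-2,0],[-29,-7,-3,0],[-36,-8,-3,0],[-36,-8,-3,0]])

```text
time_s: 17.53
tcp_pos: [0.4691, -0.2673, 0.2229]
ee_rot: [[0.133, 0.882, 0.452], [0.991, -0.116, -0.066], [-0.006, 0.457, -0.89]]
contact_force: [0.2, 0.2, -5.6]
finger_gap: 0.0224
```

```bash
python3 - <<'E'
from h import *
go([.469,-.266,.225])
R=np.array(observe()['ee_rot'])
from scipy.spatial.transform import Rotation as Ro
R2=R@Ro.from_euler('z',105,degrees=True).as_matrix()
print('at 105:',R2.T@np.array([.04,-.065,0])*1000)
E
```

```text
17.5333 q [-0.7275 -0.253   2.2113  0.3541  0.8104 -0.7926] p [ 0.4691 -0.2673  0.2229] 
 [[ 0.133   0.8822  0.4518]
 [ 0.9911 -0.1157 -0.0659]
 [-0.0059  0.4565 -0.8897]]
shift [ 1.2972  0.7684 -1.9941] 0.060974253823753745
at 105: [56.6432 46.0101 22.3522]
```

Call:
send_rows(plan=[[0,0,0,7],[0,0,0,14],[0,0,0,21],[0,0,0,28],[0,0,0,35]])

```text
time_s: 17.95
tcp_pos: [0.4702, -0.2651, 0.2237]
ee_rot: [[0.616, 0.645, 0.453], [0.744, -0.665, -0.064], [0.26, 0.377, -0.889]]
contact_force: [0.4, 1.2, -6.9]
finger_gap: 0.0225
```

Call:
send_rows(plan=[[0,0,0,7],[0,0,0,14],[0,0,0,21],[0,0,0,28],[0,0,0,35]])

```text
time_s: 18.37
tcp_pos: [0.4702, -0.265, 0.2237]
ee_rot: [[0.874, 0.175, 0.453], [0.228, -0.971, -0.064], [0.429, 0.16, -0.889]]
contact_force: [0.0, 0.5, -7.2]
finger_gap: 0.0222
```

Call:
send_rows(plan=[[0,0,0,7],[0,0,0,14],[0,0,0,21],[0,0,0,28],[0,0,0,35]])

```text
time_s: 18.78
tcp_pos: [0.4701, -0.265, 0.2237]
ee_rot: [[0.817, -0.358, 0.453], [-0.37, -0.927, -0.064], [0.443, -0.115, -0.889]]
contact_force: [0.3, -0.2, -5.9]
finger_gap: 0.0223
```

Call:
send_rows(plan=[[11,9,4,7],[23,18,9,14],[34,27,13,21],[45,36,18,28],[57,46,22,35]])

```text
time_s: 19.2
tcp_pos: [0.5108, -0.3301, 0.2239]
ee_rot: [[0.464, -0.762, 0.452], [-0.835, -0.547, -0.064], [0.296, -0.348, -0.89]]
contact_force: [1.1, 1.1, -5.6]
finger_gap: 0.0227
```

Call:
send_rows(plan=[[0,0,0,7],[0,0,0,14],[0,0,0,21],[0,0,0,28],[0,0,0,35]])

```text
time_s: 19.62
tcp_pos: [0.511, -0.3301, 0.2248]
ee_rot: [[-0.057, -0.889, 0.454], [-0.997, 0.032, -0.064], [0.043, -0.456, -0.889]]
contact_force: [0.9, -0.2, -3.2]
finger_gap: 0.0225
```

```bash
python3 - <<'E'
from h import *
go([.509,-.331,.225])
snap('c8.png',(60,240,220,400),(150,290,330,470))
E
```

```text
19.6167 q [-0.7697 -0.0991  2.0807  0.3839  0.8028  2.2004] p [ 0.511  -0.3301  0.2248] 
 [[-0.0575 -0.8894  0.4535]
 [-0.9974  0.0316 -0.0644]
 [ 0.0429 -0.4561 -0.8889]]
shift [ 1.002   1.6606 -1.0296] 0.05355796108598232
[0.1062 0.4896 0.0303] [ 0.9386 -0.0876 -3.8132] 0.022751471271339675
```

View pics/c8.png

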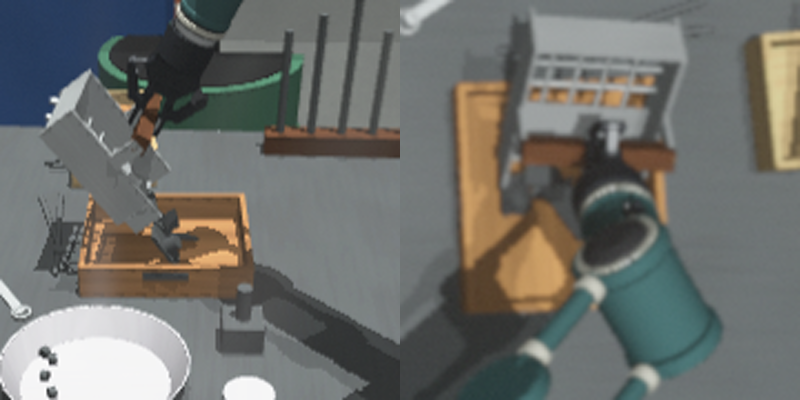

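The mesh is empty and the parts are leaving over the lip (force is about −3.8 N, the empty weight). Small shake, hold, lift, then check.

Call:
send_rows(plan=[[0,5,-10,0],[0,0,0,0],[0,5,-10,0],[0,0,0,0],[0,0,0,0]])

```text
time_s: 20.13
tcp_pos: [0.511, -0.3314, 0.2255]
ee_rot: [[-0.052, -0.889, 0.455], [-0.997, 0.025, -0.066], [0.048, -0.457, -0.888]]
contact_force: [0.0, 0.3, -3.9]
finger_gap: 0.0222
```

Call:
send_rows(plan=[[1,-14,-27,0],[2,-27,-53,0],[3,-41,-80,0],[3,-41,-80,0],[3,-41,-80,0]])

```text
time_s: 20.55
tcp_pos: [0.5116, -0.3312, 0.3191]
ee_rot: [[-0.053, -0.887, 0.458], [-0.997, 0.024, -0.07], [0.051, -0.461, -0.886]]
contact_force: [0.1, -0.3, -4.1]
finger_gap: 0.0228
```

```bash
python3 - <<'E'
from h import *
go([.469,-.266,.31])
snap('c9.png',(80,230,230,380),(150,290,330,470))
E
```

```text
20.55 q [-0.7701 -0.1658  1.965   0.333   0.9665  2.2739] p [ 0.5116 -0.3312  0.3191] 
 [[-0.0529 -0.8873  0.4582]
 [-0.9973  0.0235 -0.0696]
 [ 0.051  -0.4606 -0.8861]]
shift [-63.2704  43.5676 -16.0161] 1.9139412423381352
[ 0.1314  0.6809 -0.0214] [ 0.4184 -0.1371 -3.3031] 0.02253266644552349
```

View pics/c9.png

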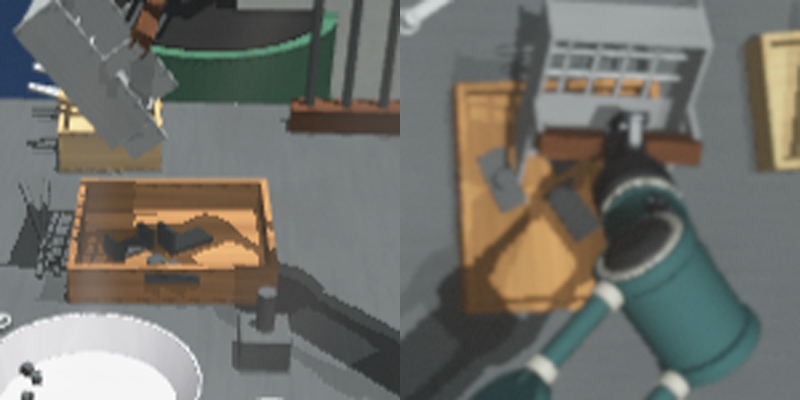

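Parts are in the crate and the basket is empty. Turning back level.

Call:
send_rows(plan=[[0,0,0,-7],[0,0,0,-14],[0,0,0,-21],[0,0,0,-28],[0,0,0,-35]])

```text
time_s: 21.07
tcp_pos: [0.5093, -0.3292, 0.3119]
ee_rot: [[0.472, -0.757, 0.451], [-0.83, -0.555, -0.063], [0.298, -0.344, -0.89]]
contact_force: [0.3, 0.8, -4.0]
finger_gap: 0.0223
```

Call:
send_rows(plan=[[0,0,0,-7],[0,0,0,-14],[0,0,0,-21],[0,0,0,-28],[0,0,0,-35]])

```text
time_s: 21.48
tcp_pos: [0.5094, -0.3292, 0.3119]
ee_rot: [[0.821, -0.349, 0.451], [-0.361, -0.93, -0.063], [0.441, -0.111, -0.89]]
contact_force: [0.5, -0.2, -4.4]
finger_gap: 0.0224
```

Call:
send_rows(plan=[[0,0,0,-7],[0,0,0,-14],[0,0,0,-21],[0,0,0,-28],[0,0,0,-35]])

```text
time_s: 21.9
tcp_pos: [0.5094, -0.3293, 0.312]
ee_rot: [[0.873, 0.185, 0.451], [0.238, -0.969, -0.063], [0.426, 0.162, -0.89]]
contact_force: [-0.6, -0.3, -2.9]
finger_gap: 0.0222
```

Call:
send_rows(plan=[[0,0,0,-7],[0,0,0,-14],[0,0,0,-21],[0,0,0,-28],[0,0,0,-35]])

```text
time_s: 22.32
tcp_pos: [0.5094, -0.3293, 0.3119]
ee_rot: [[0.609, 0.652, 0.451], [0.751, -0.658, -0.063], [0.256, 0.377, -0.89]]
contact_force: [0.3, 0.6, -3.1]
finger_gap: 0.0221
```

Call:
send_rows(plan=[[0,0,0,-7],[0,0,0,-14],[0,0,0,-21],[0,0,0,-28],[0,0,0,-35]])

```text
time_s: 22.73
tcp_pos: [0.5095, -0.3292, 0.312]
ee_rot: [[0.125, 0.884, 0.451], [0.992, -0.108, -0.063], [-0.007, 0.455, -0.89]]
contact_force: [0.2, -0.7, -3.6]
finger_gap: 0.0226
```

```bash
python3 - <<'E'
from h import *
go([.446,.352,.24])
print(observe()['contact_force'])
E
```

```text
22.7333 q [-0.7702 -0.1621  1.9722  0.333   0.9666 -0.7861] p [ 0.5095 -0.3292  0.312 ] 
 [[ 0.1251  0.8836  0.4511]
 [ 0.9921 -0.1084 -0.0628]
 [-0.0066  0.4554 -0.8903]]
shift [ 668.3784 -162.7187   -7.3399] 16.779015884240362
[ 0.1931 -0.6972 -3.63  ]
```

Call:
send_rows(plan=[[15,1,1,0],[45,2,4,0],[80,4,7,0],[118,6,10,0],[155,8,13,0]])

```text
time_s: 23.15
tcp_pos: [0.5423, -0.1765, 0.303]
ee_rot: [[0.132, 0.883, 0.451], [0.991, -0.115, -0.064], [-0.005, 0.455, -0.89]]
contact_force: [1.8, 1.3, -4.2]
finger_gap: 0.0225
```

Call:
send_rows(plan=[[38,2,3,0],[75,4,6,0],[112,6,9,0],[147,8,13,0],[180,9,16,0]])

```text
time_s: 23.57
tcp_pos: [0.5811, 0.0004, 0.292]
ee_rot: [[0.13, 0.883, 0.451], [0.991, -0.113, -0.065], [-0.007, 0.455, -0.89]]
contact_force: [0.7, -0.7, -3.5]
finger_gap: 0.0226
```

Call:
send_rows(plan=[[33,-17,-4,0],[66,-35,-8,0],[99,-53,-11,0],[132,-71,-15,0],[165,-89,-19,0]])

```text
time_s: 23.98
tcp_pos: [0.5145, 0.174, 0.2668]
ee_rot: [[0.131, 0.883, 0.451], [0.991, -0.113, -0.067], [-0.008, 0.455, -0.89]]
contact_force: [0.5, 0.5, -2.8]
finger_gap: 0.0229
```

Call:
send_rows(plan=[[33,-17,-4,0],[66,-35,-8,0],[99,-53,-11,0],[127,-68,-15,0],[145,-78,-17,0]])

```text
time_s: 24.4
tcp_pos: [0.4566, 0.3289, 0.2449]
ee_rot: [[0.128, 0.884, 0.451], [0.992, -0.11, -0.066], [-0.009, 0.455, -0.89]]
contact_force: [0.2, -0.5, -2.9]
finger_gap: 0.0227
```

```bash
python3 - <<'E'
from h import *
go([.446,.352,.16])
go([.446,.352,.116],0)
E
```

```text
24.4 q [ 0.8108 -0.1295  2.0684 -0.4678  0.9699  1.1596] p [0.4566 0.3289 0.2449] 
 [[ 0.128   0.8835  0.4505]
 [ 0.9917 -0.1101 -0.0659]
 [-0.0087  0.4552 -0.8903]]
shift [ 22.3252 -50.6057  69.2789] 2.1622085840077765
shift [ 22.7063 -70.6359 108.4535] 3.204989365733773
```

Call:
send_rows(plan=[[8,-18,24,0],[17,-38,52,0],[22,-51,69,0],[22,-56,79,0],[22,-60,88,0]])

```text
time_s: 24.82
tcp_pos: [0.4477, 0.348, 0.1388]
ee_rot: [[0.13, 0.883, 0.451], [0.991, -0.11, -0.069], [-0.011, 0.456, -0.89]]
contact_force: [0.7, 0.3, -3.4]
finger_gap: 0.0226
```

Call:
send_rows(plan=[[0,-4,8,0],[0,-6,13,0],[0,-7,15,0],[0,-7,15,0],[0,-7,15,0]])

```text
time_s: 25.23
tcp_pos: [0.4511, 0.3495, 0.1274]
ee_rot: [[0.131, 0.88, 0.456], [0.991, -0.114, -0.065], [-0.005, 0.46, -0.888]]
contact_force: [0.4, 0.7, -3.2]
finger_gap: 0.0221
```

```bash
python3 - <<'E'
from h import *
go([.446,.352,.111])
print(observe()['contact_force'],observe()['moment'])
a=cam('side'); t=cam('top')
r=lambda i:cv2.resize(i,(400,400),interpolation=cv2.INTER_CUBIC)
cv2.imwrite('pics/c10.png',np.hstack([r(a['pixels'][220:400,200:380,::-1]),r(t['pixels'][150:290,330:470,::-1])]))
E
```

```text
25.2333 q [ 0.8518  0.0215  2.1639 -0.5865  0.7711  1.3714] p [0.4511 0.3495 0.1274] 
 [[ 0.1315  0.8804  0.4557]
 [ 0.9913 -0.1144 -0.065 ]
 [-0.0051  0.4603 -0.8878]]
shift [  1.867  -12.2972  12.0409] 0.422232143307481
[ 0.4282  0.6508 -3.1711] [ 0.0918  0.4688 -0.0544]
```

Lowering in small steps until contact.

Call:
send_rows(plan=[[0,-5,3,0],[1,-9,6,0],[1,-12,10,0],[1,-12,10,0],[1,-12,10,0]])

```text
time_s: 25.75
tcp_pos: [0.4461, 0.3517, 0.1149]
ee_rot: [[0.131, 0.879, 0.458], [0.991, -0.113, -0.065], [-0.005, 0.463, -0.886]]
contact_force: [-2.3, -7.3, 12.8]
finger_gap: 0.0223
```

Call:
send_rows(plan=[[0,-1,1,0],[0,-1,2,0],[0,-1,2,0],[0,-1,2,0]])

```text
time_s: 26.08
tcp_pos: [0.4469, 0.3517, 0.1143]
ee_rot: [[0.131, 0.878, 0.46], [0.991, -0.114, -0.065], [-0.005, 0.464, -0.886]]
contact_force: [-2.9, -10.0, 21.1]
finger_gap: 0.0225
```

```bash
python3 - <<'E'
from h import *
go([.446,.352,.108])
print(observe()['contact_force'],observe()['moment'])
E
```

```text
26.0833 q [ 0.8638  0.0377  2.1775 -0.6118  0.7509  1.4117] p [0.4469 0.3517 0.1143] 
 [[ 0.131   0.8784  0.4597]
 [ 0.9914 -0.1138 -0.0652]
 [-0.005   0.4643 -0.8857]]
shift [ 0.2032 -3.7426  5.1131] 0.15462703208810968
[-2.9416 -9.9994 21.0546] [-0.5502  1.4386  0.265 ]
```

Call:
send_rows(plan=[[0,0.5,-1,0],[0,0.5,-1,0],[0,0.5,-1,0]], force=20)

```text
time_s: 26.33
tcp_pos: [0.4464, 0.3517, 0.1146]
ee_rot: [[0.131, 0.879, 0.459], [0.991, -0.114, -0.065], [-0.005, 0.463, -0.886]]
contact_force: [-1.9, -8.8, 17.0]
finger_gap: 0.0223
```

Call:
send_rows(plan=[[0,0,0,0],[0,0,0,0],[0,0,0,0],[0,0,0,0],[0,0,0,0]], hand=1)

```text
time_s: 26.75
tcp_pos: [0.4442, 0.3509, 0.1102]
ee_rot: [[0.131, 0.881, 0.454], [0.991, -0.113, -0.066], [-0.007, 0.459, -0.888]]
contact_force: [-1.1, -0.4, -0.4]
finger_gap: 0.081
```

Call:
send_rows(plan=[[0,0,-15,0],[0,0,-45,0],[0,0,-80,0],[0,0,-115,0],[0,0,-150,0]])

```text
time_s: 27.17
tcp_pos: [0.3753, 0.3604, 0.2445]
ee_rot: [[0.131, 0.881, 0.454], [0.991, -0.113, -0.067], [-0.008, 0.459, -0.889]]
contact_force: [1.1, 1.2, -0.3]
finger_gap: 0.0857
```

Call:
send_rows(plan=[[0,0,-30,0],[0,0,-60,0],[0,0,-80,0],[0,0,-80,0],[0,0,-80,0]])

```text
time_s: 27.58
tcp_pos: [0.3398, 0.3669, 0.316]
ee_rot: [[0.13, 0.881, 0.456], [0.992, -0.113, -0.064], [-0.004, 0.46, -0.888]]
contact_force: [0.1, 1.0, -0.2]
finger_gap: 0.0851
```

```bash
python3 - <<'E'
from h import *
go([.446,.352,.108])
a=cam('side'); t=cam('top')
r=lambda i,w=400:cv2.resize(i,(w,300),interpolation=cv2.INTER_CUBIC)
S=a['pixels'][:,:,::-1];T=t['pixels'][:,:,::-1]
cv2.imwrite('pics/c11.png',np.vstack([np.hstack([r(S[220:400,170:410]),r(S[130:235,225:365])]),np.hstack([r(T[165:285,105:265]),r(T[155:275,310:470])])]))
E
```

```text
27.5833 q [ 1.0764 -0.2445  2.0335 -0.4782  1.2147  1.3436] p [0.3398 0.3669 0.316 ] 
 [[ 0.1297  0.8806  0.4557]
 [ 0.9915 -0.1131 -0.0635]
 [-0.0044  0.4601 -0.8879]]
shift [ -0.1298  -0.5122 233.9666] 5.706516070916566
```

View pics/c11.png

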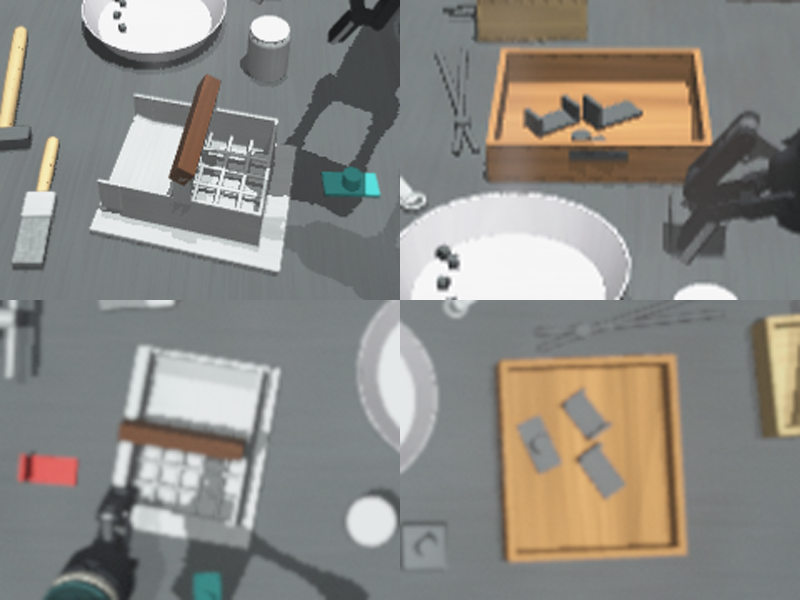

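The composite shows three parts inside the crate, with slugs in the pan and the empty basket seated on its plate. Quick numeric check that it's level and centred, then hand in.

```bash
python3 - <<'E'
from h import *
from scipy.optimize import least_squares
from scipy.spatial.transform import Rotation as Ro
s=cam('side'); t=cam('top')
bp=np.array([[0,.079,.112],[-.097,.0795,.066],[-.097,-.0795,.066],[.085,.0795,.066],[.085,-.0795,.066]])
seen=np.array([(184,172),(263,213),(276,120),(100,180),(135,96)])/(400/240)+[170,220]
tb=np.array([[0,.079,.115],[0,-.079,.115]]); ts=(np.array([(121,431),(244,449)])-[0,300])/2.5+[105,165]
f=lambda p:np.r_[(proj(s,Ro.from_rotvec(p[3:]).apply(bp)+p[:3])-seen).ravel(),(proj(t,Ro.from_rotvec(p[3:]).apply(tb)+p[:3])-ts).ravel()]
r=least_squares(f,[.44,.35,.012,0,0,-.13]); print(r.x[:3],np.degrees(r.x[3:]),'rms',np.sqrt((r.fun**2).mean()))
print((proj(s,[.438,.355,.012])[0],))
E
```

```text
[0.4541 0.3606 0.0201] [ 4.3624 -5.1905 -5.4509] rms 2.9665948701391796
(array([288.7499, 329.503 ]),)
```

```bash
cat > fit.py <<'E'
from h import *
from scipy.optimize import minimize, differential_evolution
from scipy.spatial.transform import Rotation as Ro
S=cam('side','sideF.png'); T=cam('top','topF.png')
def seg(a,b,n=40): return np.linspace(a,b,n)
W=.0795
E=np.vstack([seg((-.099,W,.066),(.08,W,.066)),seg((-.099,W,0),(.08,W,0)),seg((-.099,-W,.066),(-.099,W,.066)),seg((-.099,W,0),(-.099,W,.066)),seg((-.095,-W+.004,.066),(.08,-W+.004,.066)),
 seg((-.02,.076,.124),(-.02,-.076,.124)),seg((.018,.078,.1),(.018,-.076,.1))])
ET=np.vstack([seg((-.099,W,.066),(.08,W,.066)),seg((-.099,-W,.066),(-.099,W,.066)),seg((-.099,-W,.066),(.08,-W,.066)),seg((-.095,-W+.004,.066),(-.095,W-.004,.066))])
def grad(im,sg):
    g=cv2.GaussianBlur(im.astype(np.float32),(0,0),sg); return sum(np.hypot(cv2.Sobel(g[:,:,k],5,1,0),cv2.Sobel(g[:,:,k],5,0,1)) for k in range(3))/100
def run(si,ti,c0,lbl):
    gs,gt=grad(si,1.0),grad(ti,1.0)
    samp=lambda g,p:cv2.remap(g,p[:,0].astype(np.float32)[None],p[:,1].astype(np.float32)[None],1)[0]
    def sc(p):
        R=Ro.from_euler('zyx',[p[3],p[4],p[5]])
        return -np.minimum(samp(gs,proj(S,R.apply(E)+p[:3])),4).mean()-np.minimum(samp(gt,proj(T,R.apply(ET)+p[:3])),4).mean()
    b=[(c0[0]-.025,c0[0]+.025),(c0[1]-.025,c0[1]+.025)]
    fl=differential_evolution(lambda q:sc([q[0],q[1],.012,q[2],0,0]),b+[(-.25,0)],seed=1,maxiter=60)
    fr=differential_evolution(sc,b+[(.008,.03),(-.25,0),(-.12,.12),(-.12,.12)],seed=1,maxiter=120)
    print(lbl,'flat',fl.x[:2],np.degrees(fl.x[2]),-fl.fun,'| free',fr.x[:3],np.degrees(fr.x[3:]),-fr.fun)
rd=lambda f:cv2.imread('pics/'+f)[:,:,::-1]
run(rd('side0.png'),rd('top0.png'),(.43,.342),'initial')
run(S['pixels'],T['pixels'],(.442,.35),'now')
E
python3 fit.py
```

```text
initial flat [0.4304 0.3444] -7.924846813746202 7.307342529296875 | free [0.4302 0.3421 0.0085] [-7.5865  0.1076 -1.1005] 7.504151344299316
now flat [0.4411 0.3478] -8.190240403565888 6.3990478515625 | free [0.44   0.3437 0.0113] [-8.5489  1.0613 -3.7448] 6.596707820892334
```

The earlier hand-read fit was poor because of mis-picked pixels. The edge fit looks flat, but the arm blocks part of the top view. Clearing the arm and re-fitting.

Call:
send_rows(plan=[[0,18,-35,0],[0,36,-70,0],[0,54,-105,0],[0,72,-140,0],[0,72,-140,0]])

```text
time_s: 28.3
tcp_pos: [0.3417, 0.3688, 0.4821]
ee_rot: [[0.132, 0.877, 0.462], [0.991, -0.119, -0.057], [0.005, 0.465, -0.885]]
contact_force: [1.1, 0.8, 1.4]
finger_gap: 0.0853
```

Call:
send_rows(plan=[[-38,8,4,0],[-76,16,8,0],[-114,24,12,0],[-152,32,16,0],[-190,40,20,0]])

```text
time_s: 28.72
tcp_pos: [0.359, 0.1716, 0.4732]
ee_rot: [[0.13, 0.881, 0.454], [0.992, -0.111, -0.067], [-0.008, 0.459, -0.888]]
contact_force: [1.3, 0.2, 0.1]
finger_gap: 0.0854
```

Call:
send_rows(plan=[[-38,8,4,0],[-76,16,8,0],[-114,24,12,0],[-152,32,16,0],[-190,40,20,0]])

```text
time_s: 29.13
tcp_pos: [0.377, -0.0082, 0.4753]
ee_rot: [[0.131, 0.881, 0.454], [0.991, -0.113, -0.066], [-0.007, 0.459, -0.889]]
contact_force: [0.4, 0.2, -0.5]
finger_gap: 0.0854
```

Call:
send_rows(plan=[[0,0,0,0],[0,0,0,0]])

```text
time_s: 29.3
tcp_pos: [0.3772, -0.0108, 0.4748]
ee_rot: [[0.143, 0.881, 0.451], [0.99, -0.124, -0.071], [-0.007, 0.457, -0.89]]
contact_force: [-0.7, 1.1, 0.9]
finger_gap: 0.0855
```

```bash
python3 fit.py; python3 -c "
from h import *
go([.44,.0,.4])"
```

```text
initial flat [0.4304 0.3444] -7.924846813746202 7.307342529296875 | free [0.4302 0.3421 0.0085] [-7.5865  0.1076 -1.1005] 7.504151344299316
now flat [0.4433 0.3477] -7.640697995990869 7.117100715637207 | free [0.4434 0.345  0.0122] [-7.7074 -0.3038 -1.8948] 7.244948387145996
29.4 q [-0.0389 -0.698   2.016  -0.0496  1.3518  0.0917] p [ 0.3774 -0.0066  0.475 ] 
 [[ 0.1325  0.8822  0.4519]
 [ 0.9912 -0.1151 -0.066 ]
 [-0.0062  0.4567 -0.8896]]
shift [15.2885 20.1805 94.5569] 2.387504932989879
```

The basket is flat within fit noise: pitch −0.3° and roll −1.9°, against a −1.1° bias on the known-flat start pose. Its origin is about 9 mm from the plate centre. Everything is at rest.

```bash
python3 -c "
from h import *
print(job_done())"
```

```text
the job is handed in; nothing more can be done
None
```

I finished the job and handed it in at about 29 s of the 64 s allowed; no verdict was reported.

**What I did:**
- **Tilt:** The moves have no direct tilt, so I pushed the arm past its reach limit until the tool leaned about 27° outward.
- **Shake:** I gripped the bar, carried the basket to the pan and shook it until all four slugs had dropped in.
- **Pour:** I made a near half turn (175°) about the tool axis to tip the parts into the crate, which by calculation tilts the basket about 52°.
- **Return:** I turned the basket back, set it on its plate and let go.

**Last checks:**
- **Slugs:** I counted all four in the pan after the shaking. The last picture shows only part of the pan, with nothing out of place.
- **Parts:** All three lie inside the crate, and the measured weight after the pour matched an empty basket.
- **Basket:** The final edge fit with the arm clear puts it about 9 mm from the plate centre, with pitch −0.3° and roll −1.9°. The same fit gave −1.1° roll on the starting pose, where the basket stood flat.
- **Bystanders:** Nothing looked moved in the pictures; I did not measure their positions.

**Checks that disagreed:** A quick fit from hand-read pixels had suggested about 5° of tilt, but it fitted badly (3 px rms). The first edge fit, with the arm blocking part of the top view, read −3.7° roll. I replaced both with the final fit.

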